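Fit the T-key on the blank magazine's square drive and lock its clamp

TASK

Pick up the T-key that stands on the packing bench and push its square socket down onto the square drive of the carton-blank magazine until the spring balls click in and the key sits fully home, without ramming the sprung spindle down to the bottom of its travel. Then, with the key, turn the spindle clockwise (seen from above) until the clamp arm has swung over to its stop post; leave the key in place on the drive and the other things on the bench where they are.

Things in the scene. Friction and masses are not known exactly. Their poses are not given: they have to be found in the camera images.
- key: Loose dark steel T-key, about 0.35 kg, standing upright on the bench. Origin: centre of the hub's underside, the socket's mouth; z up the stem. Square hub 36 x 36 mm, 34 mm tall, flats along x and y; stem 12 mm thick. In the underside a square bore 20.5 mm wide, 26 mm deep, sides along x and y, a ball dimple in each of its four walls: four headings, 90 degrees apart, fit equally.
- key_bar (a point): Middle of the T-key's crossbar, the place to grip it from above: 78 mm above the key's origin, same axes. The bar is 90 mm long in x, 16 mm wide in y, 18 mm tall.
- drive_tip (a point): Centre of the top face of the square drive, 80 mm above the bench when free; z up, x and y along its flats. A 19 mm square upright peg, 22 mm tall above its collar; the top 4 mm taper to 14 mm. Two spring balls 8 mm thick, 8 mm below the tip, stand 3.2 mm proud of the -x and +x faces. It turns and sinks with the spindle. Key fully home: its underside 22 mm below this point.
- collar (a point): On the axis, top of the round collar (42 mm across) under the drive; the key rests on it when home. The balls resist the key from about 10 mm short of home, at most with 10 to 17 N, and snap in some 5 mm short of home. The whole spindle is sprung: it sinks from 5 N, by 1 mm more per N, and rises when let go. Travel 16 mm; over 14 mm, or wrenching the key with over 60 N, is damage.
- magazine: Fixed carton-blank magazine. Origin on the bench right under the spindle axis, z up. Grey base plate 12 mm thick, x -50 to 200 mm, y -100 to 100 mm; dark bearing block 60 x 60 mm, 28 mm high; pile of flat cartons 30 mm high from x 79 to 191 mm, an upright plate 52 mm high behind it; steel stop post 10 mm thick, 60 mm high, at x 58, y 14 mm.
- spindle (a joint): Spindle angle, rad. 0: clamp arm along the magazine's +y; grows clockwise from above to 1.1, where the arm (grey flat bar 18 mm wide, 8 mm thick, reaching 100 mm from the axis, underside 46 mm over the bench) lies against the stop post. Starts at 0 to 0.2; turns with 0.12 N m of friction, stays where left. The key has about 0.08 rad of play on the drive.
- tape_roll: Bystander: loose roll of tape lying flat, 100 mm across, 48 mm high; origin at the centre of its underside.
- cup: Bystander: loose grey cup, 52 mm across, 70 mm high; origin at the centre of its underside.
- staple_box: Bystander: loose small carton of staples 100 x 60 x 40 mm; origin at the centre of its underside.
There are look-alikes about, which are no part of the job. Leave any purple or red look-alike of the key alone.

How it is judged:
By the outcome, as a careful person would: the job done as asked, in the order asked, and still so for the second after the job is handed in, with the robot touching nothing.
It also fails if it takes over 70 s, if anything falls off the work surface, if the arm or the gripper's body presses on something with over 40 N, if the wrist force passes 120 N, or if a joint passes its speed limit or range.

ROBOT

A 7-joint arm with a two-finger parallel gripper is mounted at the origin on the work surface. World frame = base frame: x ahead of the robot, y to its left, z up, the work surface at z = 0. Lengths are in m, angles in degrees, forces in N, time in s.
With the tool pointing down it reaches from about 0.425 to 0.875 m from the base axis. Payload 4.7 kg.
Tool frame: the origin (TCP) lies midway between the tips of the shut fingers; the grasp point (between the pads) lies 19 mm behind it; z points along the fingers, y is the line along which they close (so a half turn about z gives the same grasp; the last joint's range is limited). The gripper opens to 87 mm and grips with 3 to 60 N. Pads are 19 mm wide; open, the fingers measure 117 mm over their backs; the gripper's body (75 mm by 190 mm) begins 51 mm behind the grasp point.
Start: joints at [74.261, 18.392, -4.016, 83.108, 1.295, 78.541, -3.26], TCP at [0.185, -0.623, 0.223] pointing down, gripper open.
Joint ranges: [-163.93, 163.93], [-17.29, 119.83], [-79.2, 71.16], [3.27, 140.29], [-89.18, 269.18], [5.43, 117.66], [-154.24, 154.24]. Speed limits (degrees/s): [147.25, 147.25, 180, 180, 180, 180, 180].

INTERFACE

Orientations are given as [roll, pitch, yaw] about the fixed x, y, z axes, in that order (R = Rz(yaw) Ry(pitch) Rx(roll)).
In Python, from cell import env gives the robot as it stands. The module is installed in compiled form; this text tells all that it offers.
- The arm moves only by the tool send_rows, never from a script. Its argument "series" is a list of rows, each an object with "travel": the shift along the tool's x, y, z in cm, a list of three; "dr": the turn, a rotation vector about the tool's x, y, z in degrees, a list of three; "claw": the finger opening in cm, from 0 to 8.7. In form: [{"travel": [tx, ty, tz], "dr": [wx, wy, wz], "claw": claw}, ...]. A call has 1 to 12 rows; each row is the pose to reach, as a shift and turn from the pose commanded when the call began, along the tool's axes at that moment; what a row does not reach only later rows make up. A row lasts 1/12 s, in which the tool goes at most 41.7 mm and 7.16 degrees, less where a joint would pass 70% of its speed; a pose out of reach is approached as far as the arm can. A call with a gripper value outside its range is refused whole. The fingers move at their own pace and stop on an object; "grip_force" is the grip in N (left out, the last holds). Time passes only in rows, so rows that repeat a pose let the fingers close. It gives the time, the measured TCP pose, the force and the opening at its end, in the units of the state.
- env.get_obs(): the state, without advancing time (a new reading comes with each control period).
- env.read_camera(name): name is "scene" or "side" or "wrist"; returns the picture (384x512x3 uint8, blue, green, red); there is no depth.
- env.calibration(name): a dict with "fx", "fy", "cx", "cy" (pixels), "distortion" ([k1, k2, p1, p2, k3] as OpenCV has them; the pictures are not rectified), "cam_to_world" (4x4, takes a point from camera to world coordinates). Camera axes: x right, y down, z forward; pixel columns grow to the right and rows downward; lengths in m; the calibration is good to about 2 mm. A picture is of the moment at which its call begins: read the wrist's pose just before it. calibration takes no time and is no camera call; for the wrist camera it gives the pose at the moment of the call.
- env.sign_off(): hands the job in, once; it reports no verdict.
The state is a dict: "time_s": time; "qpos": joint angles; "joint_velocities": joint speeds; "effort": joint torques, N m; "tool_pos": TCP position; "tool_rot": TCP orientation; "force": force on the tool from outside, world axes, zero at the start; "wrist_torque": the same for the moment, N m; "grip_width": finger opening in m.
Only numpy, scipy, OpenCV 4.12 (cv2) and the standard library are available. Lean on these libraries where they do the work, as an engineer would, in place of code of your own. Each camera call takes 0.05 s, during which the arm holds its last target. There are 200 camera calls.

## Working session

There is one attempt and no reset: what is moved stays moved. The work goes in short steps, Python scripts to look and compute and a tool call to move; the robot and the scene stay as the last step left them, time stands still between calls to the robot, and variables do not carry over. Pictures are saved under pics/ and viewed, on a budget of 10 in all, crops included, one or two more only if the job needs it, and the job is handed in when it is done.

Besides the shell and the picture viewer there is one more tool, called after "Call:" by a JSON object that holds its "fn" and its "kwargs". send_rows: Moves the arm, as the interface text tells. Its arguments: {"type":"object","properties":{"series":{"type":"array"},"grip_force":{"type":"number"}},"required":["series"]}

```bash
mkdir -p pics
python3 - <<'E'
from cell import env
import cv2,numpy as np
o=env.get_obs();print({k:np.round(v,3).tolist() for k,v in o.items()})
for n in("scene","side"):
    im=env.read_camera(n);cv2.imwrite(f"pics/{n}0.png",im)
    c=env.calibration(n);print(n,c["fx"],c["cx"],c["cy"],c["distortion"],np.round(c["cam_to_world"],3).tolist())
E
```

```text
{'time_s': 0.0, 'qpos': [74.261, 18.436, -4.016, 83.175, 1.293, 78.54, -3.26], 'joint_velocities': [0.05, -0.056, 0.083, 0.028, -0.01, 0.001, 0.004], 'effort': [-0.0, -49.129, -0.404, -31.253, -0.064, 0.044, 0.0], 'tool_pos': [0.185, -0.623, 0.221], 'tool_rot': [-179.894, 0.004, 16.549], 'force': [0.626, -0.019, -0.344], 'wrist_torque': [-0.032, 0.015, -0.014], 'grip_width': 0.087}
scene 441.93235951320895 254.87121795661125 187.91114148915798 [-0.11361368  0.          0.          0.          0.        ] [[0.789, 0.341, -0.511, 1.084], [0.614, -0.456, 0.644, -0.778], [-0.013, -0.822, -0.569, 0.72], [0.0, 0.0, 0.0, 1.0]]
side 478.98560074495845 257.7501016590925 181.41118338281814 [0.015653 0.       0.       0.       0.      ] [[-0.724, -0.377, 0.578, -0.352], [-0.69, 0.404, -0.601, 0.85], [-0.007, -0.833, -0.553, 0.9], [0.0, 0.0, 0.0, 1.0]]
```

View pics/scene0.png

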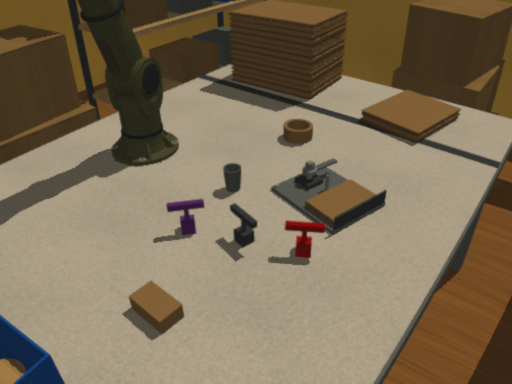

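View pics/side0.png

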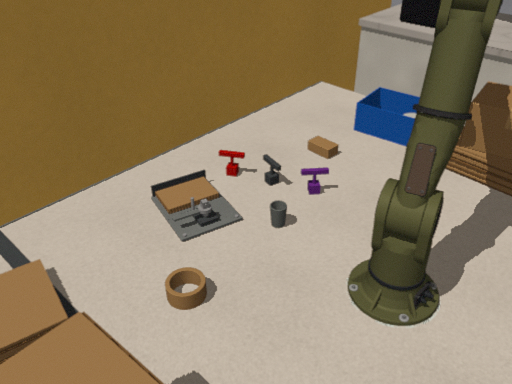

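The dark key's bar centre is near scene (243,215) and side (272,162), with its hub below. The drive is near scene (310,165) and side (206,207). The cup is left of the key, and the red and purple look-alikes stand on either side of it.

```bash
cat > h.py <<'E'
from cell import env
import cv2,numpy as np
def ray(c,p):
    K=np.array([[c["fx"],0,c["cx"]],[0,c["fy"],c["cy"]],[0,0,1]])
    u=cv2.undistortPoints(np.array([[p]],float),K,np.array(c["distortion"]))[0,0]
    M=np.array(c["cam_to_world"]);return M[:3,3],M[:3,:3]@np.array([u[0],u[1],1])
def pl(c,p,z):
    o,d=ray(c,p);return (o+d*(z-o[2])/d[2])
def proj(c,P):
    K=np.array([[c["fx"],0,c["cx"]],[0,c["fy"],c["cy"]],[0,0,1]])
    W=np.linalg.inv(np.array(c["cam_to_world"]))
    return cv2.projectPoints(np.atleast_2d(np.array(P,float)),cv2.Rodrigues(W[:3,:3])[0],W[:3,3],K,np.array(c["distortion"]))[0][:,0]
E
python3 - <<'E'
from h import *
S=env.calibration("scene");D=env.calibration("side")
r=lambda n,v:print(n,np.round(v,3))
r("bar s",pl(S,(243,214),.083));r("bar d",pl(D,(272,162),.083))
r("bar ends s",[pl(S,(234,208),.083),pl(S,(254,222),.083)]);r("bar ends d",[pl(D,(265,157),.083),pl(D,(279,167),.083)])
r("drive s",pl(S,(310,164),.08));r("drive d",pl(D,(205,204),.08))
r("base corners s",[pl(S,p,.012) for p in((273,188),(314,165),(384,197),(331,225))])
r("base corners d",[pl(D,p,.012) for p in((187,234),(240,215),(207,175),(153,189))])
r("cup",pl(S,(232,188),0));r("red",pl(S,(304,227),.087));r("pur",pl(S,(185,205),.087))
a=cv2.imread("pics/scene0.png")[130:260,150:400];b=cv2.imread("pics/side0.png")[130:250,140:340]
a=cv2.resize(a,(750,390),interpolation=3)
cv2.imwrite("pics/c0.png",a)
E
```

```text
bar s [ 0.556 -0.159  0.083]
bar d [ 0.548 -0.154  0.083]
bar ends s [[ 0.525 -0.154  0.083]
 [ 0.595 -0.167  0.083]]
bar ends d [[ 0.587 -0.162  0.083]
 [ 0.511 -0.146  0.083]]
drive s [0.56  0.128 0.08 ]
drive d [0.536 0.148 0.08 ]
base corners s [[0.49  0.053 0.012]
 [0.518 0.227 0.012]
 [0.759 0.201 0.012]
 [0.702 0.008 0.012]]
base corners d [[ 0.537  0.222  0.012]
 [ 0.489  0.055  0.012]
 [ 0.732 -0.026  0.012]
 [ 0.797  0.152  0.012]]
cup [ 0.386 -0.003  0.   ]
red [ 0.698 -0.117  0.087]
pur [ 0.426 -0.219  0.087]
```

View pics/c0.png

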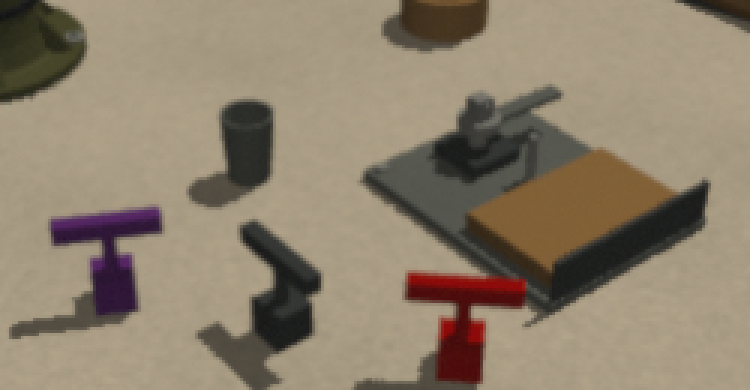

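The crop confirms the layout: a dark key between the purple and red ones, and the clamp arm roughly along +y of the magazine, with the post in front of it. I'll move over the key next.

```bash
cat >> h.py <<'E'
from scipy.spatial.transform import Rotation as R
def delta(pos,yaw,rp=(180,0)):
    o=env.get_obs();A=R.from_euler("xyz",o["tool_rot"],degrees=True)
    B=R.from_euler("xyz",[rp[0],rp[1],yaw],degrees=True)
    print("now",np.round(o["tool_pos"],4),np.round(o["tool_rot"],2),"travel cm",np.round(100*A.inv().apply(np.array(pos)-o["tool_pos"]),2),"dr",np.round((A.inv()*B).as_rotvec(degrees=True),2))
E
python3 -c "
from h import *
delta((.55,-.157,.25),168)
c=env.calibration('wrist');print(np.round(c['cam_to_world'],3),c['fx'])"
```

```text
now [ 0.1849 -0.6226  0.2216] [-1.799e+02  1.000e-02  1.655e+01] travel cm [ 48.26 -34.24  -2.79] dr [-4.0000e-02 -1.2000e-01 -1.5145e+02]
[[ 0.285 -0.926 -0.248  0.253]
 [-0.959 -0.276 -0.071 -0.603]
 [-0.003  0.258 -0.966  0.384]
 [ 0.     0.     0.     1.   ]] 288.89470589037023
```

Call:
{"fn": "send_rows", "kwargs": {"series": [{"travel":[4,-2.9,-0.6],"dr":[0,0,-7],"claw":8.7},{"travel":[8,-5.7,-1.2],"dr":[0,0,-14],"claw":8.7},{"travel":[12,-8.5,-1.8],"dr":[0,0,-21],"claw":8.7},{"travel":[16,-11.4,-2.4],"dr":[0,0,-28],"claw":8.7},{"travel":[20,-14.2,-2.8],"dr":[0,0,-35],"claw":8.7},{"travel":[24,-17,-2.8],"dr":[0,0,-42],"claw":8.7},{"travel":[28,-19.9,-2.8],"dr":[0,0,-49],"claw":8.7},{"travel":[32,-22.7,-2.8],"dr":[0,0,-56],"claw":8.7},{"travel":[36,-25.5,-2.8],"dr":[0,0,-63],"claw":8.7},{"travel":[40,-28.4,-2.8],"dr":[0,0,-70],"claw":8.7},{"travel":[44,-31.2,-2.8],"dr":[0,0,-77],"claw":8.7},{"travel":[48.2,-34.2,-2.8],"dr":[0,0,-84],"claw":8.7}]}}

```text
time_s: 1.1
tool_pos: [0.4933, -0.229, 0.2503]
tool_rot: [-180.0, 0.0, 100.9]
force: [0.9, -0.4, -1.1]
grip_width: 0.0868
```

```bash
python3 -c "
from h import *
delta((.55,-.157,.25),168);print(env.get_obs()['qpos'])"
```

```text
now [ 0.4933 -0.229   0.2503] [-1.7998e+02  2.0000e-02  1.0088e+02] travel cm [6.   6.93 0.02] dr [-3.000e-02  0.000e+00 -6.712e+01]
[ 50.42780306   6.49188927 -30.5240902   95.05832889   3.37619495
  79.37130516  30.31981499]
```

Call:
{"fn": "send_rows", "kwargs": {"series": [{"travel":[2,2.2,0],"dr":[0,0,-7],"claw":8.7},{"travel":[4,4.5,0],"dr":[0,0,-14],"claw":8.7},{"travel":[6,6.9,0],"dr":[0,0,-21],"claw":8.7},{"travel":[6,6.9,0],"dr":[0,0,-28],"claw":8.7},{"travel":[6,6.9,0],"dr":[0,0,-35],"claw":8.7},{"travel":[6,6.9,0],"dr":[0,0,-42],"claw":8.7},{"travel":[6,6.9,0],"dr":[0,0,-49],"claw":8.7},{"travel":[6,6.9,0],"dr":[0,0,-56],"claw":8.7},{"travel":[6,6.9,0],"dr":[0,0,-63],"claw":8.7},{"travel":[6,6.9,0],"dr":[0,0,-67],"claw":8.7},{"travel":[6,6.9,0],"dr":[0,0,-67],"claw":8.7},{"travel":[6,6.9,0],"dr":[0,0,-67],"claw":8.7}]}}

```text
time_s: 2.1
tool_pos: [0.5493, -0.1592, 0.2501]
tool_rot: [180.0, -0.0, 167.4]
force: [-0.3, -0.0, 0.1]
grip_width: 0.0868
```

```bash
python3 -c "
from h import *
import json
o=env.get_obs();print(o['tool_pos'],o['tool_rot'],o['qpos'],o['force'])
c=env.calibration('wrist');im=env.read_camera('wrist');cv2.imwrite('pics/w1.png',im)
import pickle;pickle.dump(c,open('w1.pkl','wb'))"
```

```text
[ 0.54932552 -0.15921595  0.25005705] [ 1.79994151e+02 -3.74735597e-02  1.67411844e+02] [ 48.70307     11.58006264 -40.28278131  91.03681873   7.56013518
  80.20039101  85.11338296] [-0.27342538 -0.01064877  0.07706854]
```

View pics/w1.png

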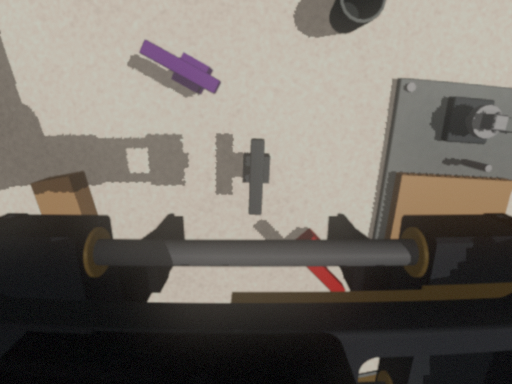

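The key's bar is dark, centred near (257,176) and running vertically in the picture. The drive is near (490,122) at the right edge. I'll fit the key's silhouette for an exact pose.

```bash
cat >> h.py <<'E'
from scipy.optimize import minimize
def box(sx,sy,z0,z1): return np.array([[a*sx/2,b*sy/2,z] for a in(-1,1) for b in(-1,1) for z in(z0,z1)])
KEY=[box(.036,.036,0,.034),box(.012,.012,.03,.075),box(.09,.016,.069,.087)]
def fit(c,mask,boxes,x0,z=0):
    up=4;h,w=mask.shape
    def f(p):
        Rz=R.from_euler("z",p[2],degrees=True);m=np.zeros((h,w),np.float32);big=np.zeros((h,w),np.uint8)
        for b in boxes:
            q=proj(c,Rz.apply(b)+[p[0],p[1],z])
            cv2.fillConvexPoly(big,cv2.convexHull(np.round(q*16).astype(np.int32)),255,cv2.LINE_AA,4)
        m=big/255.
        return np.abs(m-mask).sum()/mask.sum()
    best=None
    for dy in(-6,0,6):
        s=np.array(x0)+[0,0,dy]
        r=minimize(f,s,method="Nelder-Mead",options=dict(initial_simplex=[s,s+[.008,0,0],s+[0,.008,0],s+[0,0,6]],xatol=1e-5,fatol=1e-5))
        if best is None or r.fun<best.fun:best=r
    return best
E
python3 - <<'E'
from h import *
import pickle
c=pickle.load(open("w1.pkl","rb"));im=cv2.imread("pics/w1.png");g=im.max(2)
print(g[176,210:285:3]);print(g[125:222:4,257])
for t in(65,80):
    m=np.zeros(g.shape,np.uint8);m[130:218,236:280]=g[130:218,236:280]<t
    n,l,st,_=cv2.connectedComponentsWithStats(m);k=1+np.argmax(st[1:,4]);m=(l==k)*1.
    b=fit(c,m,KEY,(.55,-.156,-11));print(t,st[k],b.x,b.fun)
E
```

```text
[192 193 147 124 126 126 123 122 134 152 142  83  91  83  92  92  94  94
  94  95 186 193 194 195 194]
[194 194 195 186  95  98  96  95  95  95  95  94  93  96  93  93  93  94
  95  93  93  92  95 193 158]Traceback (most recent call last):
  File "<stdin>", line 7, in <module>
    return _wrapfunc(a, 'argmax', axis=axis, out=out, **kwds)
    return bound(*args, **kwds)
ValueError: attempt to get argmax of an empty sequence
```

Run:
```python
from h import *
import pickle
c=pickle.load(open("w1.pkl","rb"));im=cv2.imread("pics/w1.png");g=im.max(2)
for t in(106,112):
    m=np.zeros(g.shape,np.uint8);m[130:218,236:280]=g[130:218,236:280]<t
    n,l,st,_=cv2.connectedComponentsWithStats(m);k=1+np.argmax(st[1:,4]);m=(l==k)*1.
    b=fit(c,m,KEY,(.55,-.156,-11));print(t,st[k],b.x,b.fun)
delta((b.x[0],b.x[1],.12),b.x[2]+180)
# drive rough from wrist
print(pl(c,(491,118),.08))
```

```text
106 [ 242  139   27   75 1273] [  0.55655909  -0.15995622 -16.31008604] 0.25487115506061025
112 [ 242  139   27   75 1306] [  0.55590128  -0.16007292 -15.31704007] 0.22465243371468036
now [ 0.5494 -0.1592  0.2501] [ 1.8000e+02 -3.0000e-02  1.6742e+02] travel cm [-0.66  0.06 13.01] dr [-0.   -0.03  2.74]
[0.54602099 0.12487664 0.08      ]
```

Run:
```python
from h import *
import pickle
c=pickle.load(open("w1.pkl","rb"));im=cv2.imread("pics/w1.png");g=im.max(2)
b=(.556,-.160,-15.3)
Rz=R.from_euler("z",b[2],degrees=True)
a=cv2.resize(im,None,fx=6,fy=6,interpolation=0)
for B in KEY:
    q=proj(c,Rz.apply(B)+[b[0],b[1],0]);cv2.polylines(a,[cv2.convexHull(((q+.5)*6).astype(np.int32))],1,(0,255,0),1)
cv2.imwrite("pics/ov1.png",a[120*6:220*6,200*6:310*6])
```

```text
(no output)
```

View pics/ov1.png

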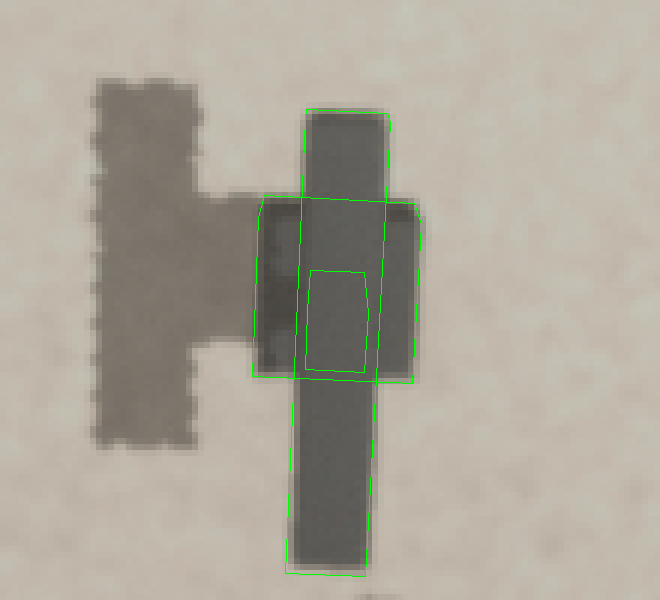

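The overlay matches well; the bar's yaw is about 1° less than the fit. I'll descend and grip.

Call:
{"fn": "send_rows", "kwargs": {"series": [{"travel":[-0.3,0,3],"dr":[0,0,1.7],"claw":8.7},{"travel":[-0.7,0.1,6.5],"dr":[0,0,1.7],"claw":8.7},{"travel":[-0.7,0.1,10],"dr":[0,0,1.7],"claw":8.7},{"travel":[-0.7,0.1,13.5],"dr":[0,0,1.7],"claw":8.7},{"travel":[-0.7,0.1,16.5],"dr":[0,0,1.7],"claw":8.7},{"travel":[-0.7,0.1,18.5],"dr":[0,0,1.7],"claw":8.7},{"travel":[-0.7,0.1,19.1],"dr":[0,0,1.7],"claw":8.7},{"travel":[-0.7,0.1,19.1],"dr":[0,0,1.7],"claw":8.7},{"travel":[-0.7,0.1,19.1],"dr":[0,0,1.7],"claw":8.7}]}}

```text
time_s: 2.9
tool_pos: [0.5573, -0.1598, 0.0603]
tool_rot: [180.0, 0.1, 165.8]
force: [-0.5, 0.6, -0.4]
grip_width: 0.087
```

Call:
{"fn": "send_rows", "kwargs": {"series": [{"travel":[0,0,0],"dr":[0,0,0],"claw":4},{"travel":[0,0,0],"dr":[0,0,0],"claw":2},{"travel":[0,0,0],"dr":[0,0,0],"claw":1},{"travel":[0,0,0],"dr":[0,0,0],"claw":1},{"travel":[0,0,0],"dr":[0,0,0],"claw":1},{"travel":[0,0,0],"dr":[0,0,0],"claw":1},{"travel":[0,0,0],"dr":[0,0,0],"claw":1},{"travel":[0,0,0],"dr":[0,0,0],"claw":1}], "grip_force": 50}}

```text
time_s: 3.57
tool_pos: [0.5566, -0.1597, 0.0594]
tool_rot: [-180.0, -0.0, 165.8]
force: [-0.1, -0.3, 0.0]
grip_width: 0.042
```

Call:
{"fn": "send_rows", "kwargs": {"series": [{"travel":[0,0,0],"dr":[0,0,0],"claw":1},{"travel":[0,0,0],"dr":[0,0,0],"claw":1},{"travel":[0,0,0],"dr":[0,0,0],"claw":1},{"travel":[0,0,0],"dr":[0,0,0],"claw":1},{"travel":[0,0,0],"dr":[0,0,0],"claw":1},{"travel":[0,0,0],"dr":[0,0,0],"claw":1},{"travel":[0,0,0],"dr":[0,0,0],"claw":1},{"travel":[0,0,0],"dr":[0,0,0],"claw":1}], "grip_force": 50}}

```text
time_s: 4.23
tool_pos: [0.5566, -0.1598, 0.0593]
tool_rot: [-180.0, -0.0, 165.8]
force: [0.9, -0.0, 0.4]
grip_width: 0.0157
```

Call:
{"fn": "send_rows", "kwargs": {"series": [{"travel":[0,0,-2],"dr":[0,0,0],"claw":1},{"travel":[0,0,-5],"dr":[0,0,0],"claw":1},{"travel":[0,0,-8],"dr":[0,0,0],"claw":1},{"travel":[0,0,-12],"dr":[0,0,0],"claw":1},{"travel":[0,0,-15],"dr":[0,0,0],"claw":1},{"travel":[0,0,-18],"dr":[0,0,0],"claw":1},{"travel":[0,0,-19],"dr":[0,0,0],"claw":1},{"travel":[0,0,-19],"dr":[0,0,0],"claw":1},{"travel":[0,0,-19],"dr":[0,0,0],"claw":1}]}}

```text
time_s: 4.98
tool_pos: [0.556, -0.1596, 0.248]
tool_rot: [-180.0, -0.1, 165.9]
force: [-0.7, -0.0, -3.4]
grip_width: 0.0159
```

```bash
python3 -c "
from h import *
delta((.52,.04,.25),165.7)"
```

```text
now [ 0.556  -0.1596  0.248 ] [-1.7999e+02 -9.0000e-02  1.6585e+02] travel cm [ 8.37 18.47 -0.19] dr [-0.01 -0.09  0.15]
```

```bash
python3 -c "
from h import *
delta((.623,.11,.25),163)"
```

```text
now [ 0.556  -0.1596  0.248 ] [-1.7999e+02 -9.0000e-02  1.6585e+02] travel cm [ 0.1  27.78 -0.2 ] dr [-0.01 -0.09  2.85]
```

Call:
{"fn": "send_rows", "kwargs": {"series": [{"travel":[0,2,0],"dr":[0,0,0],"claw":1},{"travel":[0,5,0],"dr":[0,0,1],"claw":1},{"travel":[0,8,0],"dr":[0,0,2],"claw":1},{"travel":[0,11,0],"dr":[0,0,3],"claw":1},{"travel":[0,14,0],"dr":[0,0,3],"claw":1},{"travel":[0,17,0],"dr":[0,0,3],"claw":1},{"travel":[0,20,0],"dr":[0,0,3],"claw":1},{"travel":[0,23,0],"dr":[0,0,3],"claw":1},{"travel":[0,26,0],"dr":[0,0,3],"claw":1},{"travel":[0,27.8,0],"dr":[0,0,3],"claw":1},{"travel":[0,27.8,0],"dr":[0,0,3],"claw":1},{"travel":[0,27.8,0],"dr":[0,0,3],"claw":1}]}}

```text
time_s: 5.98
tool_pos: [0.623, 0.1113, 0.246]
tool_rot: [-179.9, -0.3, 163.1]
force: [1.0, -0.2, -2.5]
grip_width: 0.0152
```

```bash
python3 -c "
from h import *
import pickle
o=env.get_obs();print(o['tool_pos'],o['tool_rot'],o['qpos'],o['force'])
c=env.calibration('wrist');im=env.read_camera('wrist');cv2.imwrite('pics/w2.png',im)
pickle.dump((c,o),open('w2.pkl','wb'))
q=proj(c,[.555,.128,.08])[0].astype(int);print(q)
a=im[max(q[1]-75,0):q[1]+75,max(q[0]-100,0):q[0]+100];print(max(q[1]-75,0),max(q[0]-100,0))
cv2.imwrite('pics/w2c.png',cv2.resize(a,None,fx=4,fy=4,interpolation=2))"
```

```text
[0.62297084 0.11128412 0.24598048] [-179.90732603   -0.29350557  163.05549022] [ 22.78601786  21.85484462 -46.34540141  82.2186683   15.63867095
  82.8749237   49.56367737] [ 1.01881464 -0.21607033 -2.54586543]
[251 111]
36 151
```

View pics/w2c.png

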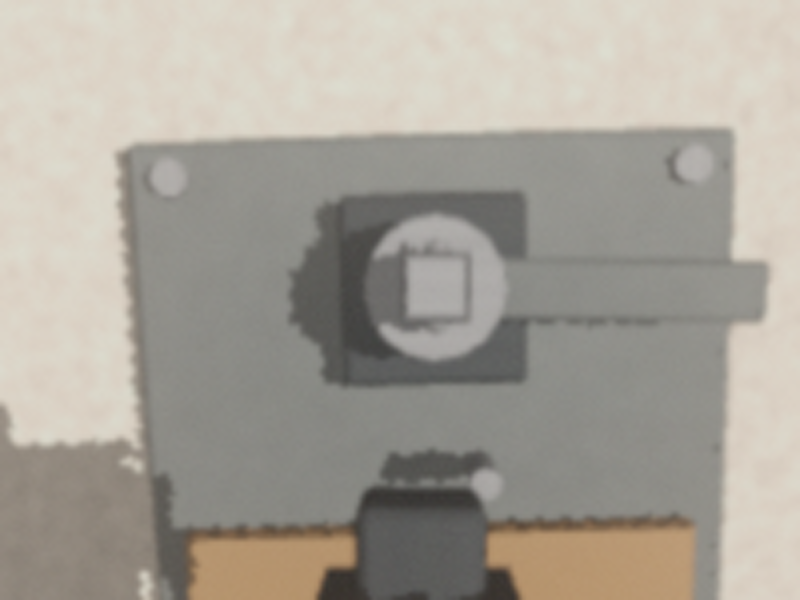

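The drive is at crop (437,287), square to within about a degree. The arm points right along its centreline from (505,290) to (767,292). The end of the held bar shows at crop (422,490).

Run:
```python
from h import *
import pickle
c,o=pickle.load(open("w2.pkl","rb"))
P=lambda u,v,z:pl(c,((u+.5)/4-.5+151,(v+.5)/4-.5+36),z)
az=lambda a,b:np.degrees(np.arctan2(*(b-a)[1::-1]))
d=P(437,287,.078);print("drive",d,"collar",P(436,287,.058))
print("arm az",az(P(505,290,.054),P(767,292,.054)),"from axis",az(d,P(767,292,.054)), "square top/bottom",az(P(403,254,.08),P(470,253,.08)),az(P(405,320,.08),P(470,320,.08)))
print("plate edge az",az(P(130,147,.012),P(733,130,.012)),"carton",az(P(190,533,.042),P(690,522,.042)))
A=R.from_euler("xyz",o["tool_rot"],degrees=True)
for v in(488,494):
  e=P(422,v,o["tool_pos"][2]+.028);print("bar end in tool mm",1e3*A.inv().apply(e-o["tool_pos"]))
```

```text
drive [0.55370774 0.13786936 0.078     ] collar [0.5533721  0.13796033 0.058     ]
arm az 72.97654994368295 from axis 72.74894170330958 square top/bottom 73.91020528719393 73.08076136713696
plate edge az 74.61685832919423 carton 74.35013006369898
bar end in tool mm [ 47.87117896   0.74709154 -27.75638319]
bar end in tool mm [ 47.1610318    0.74746846 -27.76002166]
```

```bash
python3 -c "
from h import *
delta((.5547,.1376,.16),163.1)"
```

```text
now [0.6234 0.1093 0.2464] [-179.86   -0.23  162.9 ] travel cm [7.37 0.7  8.67] dr [-0.14 -0.23 -0.2 ]
```

The tool was still settling during that picture, so I'll recheck the drive now it is at rest, matching the drive patch.

Run:
```python
from h import *
import pickle
o=env.get_obs();c=env.calibration('wrist');im=env.read_camera('wrist');cv2.imwrite('pics/w3.png',im);o2=env.get_obs()
print(o['tool_pos'],o2['tool_pos'],o2['tool_rot'],o2['joint_velocities'])
a=cv2.imread('pics/w2.png');u,v=260,107
T=cv2.resize(a[v-14:v+15,u-14:u+15],None,fx=4,fy=4,interpolation=2)
S=cv2.resize(im[v-34:v+35,u-34:u+35],None,fx=4,fy=4,interpolation=2)
m=cv2.matchTemplate(S,T,cv2.TM_CCOEFF_NORMED);_,s,_,l=cv2.minMaxLoc(m)
d=np.array(l)/4-20;p=np.array([259.9,107.4])+d
print(s,d,p,pl(c,p,.078))
delta((*pl(c,p,.078)[:2],.16),163.1)
```

```text
[0.62343481 0.10931461 0.24644948] [0.62380348 0.10824597 0.24697552] [-1.79850662e+02 -1.73927270e-01  1.62792301e+02] [ 0.98252832 -0.91660683  0.48299636 -0.6834495  -0.12832252  0.11309699
 -0.06499797]
0.992776095867157 [ 1.5 -1. ] [261.4 106.4] [0.55383946 0.13780074 0.078     ]
now [0.6238 0.1082 0.247 ] [-1.7985e+02 -1.7000e-01  1.6279e+02] travel cm [7.53 0.78 8.72] dr [-0.15 -0.17 -0.31]
```

Call:
{"fn": "send_rows", "kwargs": {"series": [{"travel":[1,0.4,0],"dr":[0,0,0],"claw":1},{"travel":[3,0.8,0],"dr":[0,0,0],"claw":1},{"travel":[5,0.8,1],"dr":[0,0,0],"claw":1},{"travel":[7,0.8,3],"dr":[0,0,0],"claw":1},{"travel":[7.5,0.8,5],"dr":[0,0,0],"claw":1},{"travel":[7.5,0.8,7],"dr":[0,0,0],"claw":1},{"travel":[7.5,0.8,8],"dr":[0,0,0],"claw":1},{"travel":[7.5,0.8,8.4],"dr":[0,0,0],"claw":1},{"travel":[7.5,0.8,8.4],"dr":[0,0,0],"claw":1},{"travel":[7.5,0.8,8.4],"dr":[0,0,0],"claw":1},{"travel":[7.5,0.8,8.4],"dr":[0,0,0],"claw":1},{"travel":[7.5,0.8,8.4],"dr":[0,0,0],"claw":1}]}}

```text
time_s: 7.08
tool_pos: [0.5561, 0.1399, 0.1665]
tool_rot: [179.9, 0.1, 162.8]
force: [0.1, -0.1, -2.1]
grip_width: 0.0153
```

```bash
python3 -c "
from h import *
delta((.555,.1375,.150),163.1);print(env.get_obs()['force'],env.get_obs()['joint_velocities'])"
```

```text
now [0.5561 0.1399 0.1665] [1.7995e+02 9.0000e-02 1.6283e+02] travel cm [ 0.04 -0.26  1.65] dr [ 0.05  0.09 -0.27]
[ 0.07785587 -0.06794738 -2.05183744] [-0.18914979  0.06319134 -0.00966257  0.33985385 -0.00553381 -0.1457585
 -0.04769123]
```

Call:
{"fn": "send_rows", "kwargs": {"series": [{"travel":[0,-0.2,0.6],"dr":[0,0,-0.3],"claw":1},{"travel":[0,-0.2,1.2],"dr":[0,0,-0.3],"claw":1},{"travel":[0,-0.2,1.6],"dr":[0,0,-0.3],"claw":1},{"travel":[0,-0.2,1.6],"dr":[0,0,-0.3],"claw":1},{"travel":[0,-0.2,1.6],"dr":[0,0,-0.3],"claw":1},{"travel":[0,-0.2,1.6],"dr":[0,0,-0.3],"claw":1},{"travel":[0,-0.2,1.6],"dr":[0,0,-0.3],"claw":1},{"travel":[0,-0.2,1.6],"dr":[0,0,-0.3],"claw":1}]}}

```text
time_s: 7.75
tool_pos: [0.5549, 0.1378, 0.1497]
tool_rot: [180.0, 0.0, 163.2]
force: [-0.0, -0.2, -2.9]
grip_width: 0.0153
```

Run:
```python
from h import *
o=env.get_obs()
a=[]
for n in("scene","side"):
    im=env.read_camera(n);c=env.calibration(n);q=proj(c,[.5538,.1378,.085])[0].astype(int)
    a.append(cv2.resize(im[q[1]-40:q[1]+40,q[0]-40:q[0]+40],(396,396),interpolation=2))
cv2.imwrite("pics/s4.png",np.hstack(a))
delta((.555,.1375,.142),163.1);print(env.get_obs()['force'])
```

```text
now [0.5548 0.1377 0.1496] [1.8000e+02 2.0000e-02 1.6315e+02] travel cm [-0.02 -0.01  0.76] dr [0.   0.02 0.05]
[-0.31587676 -0.55136585 -2.90757805]
```

View pics/s4.png

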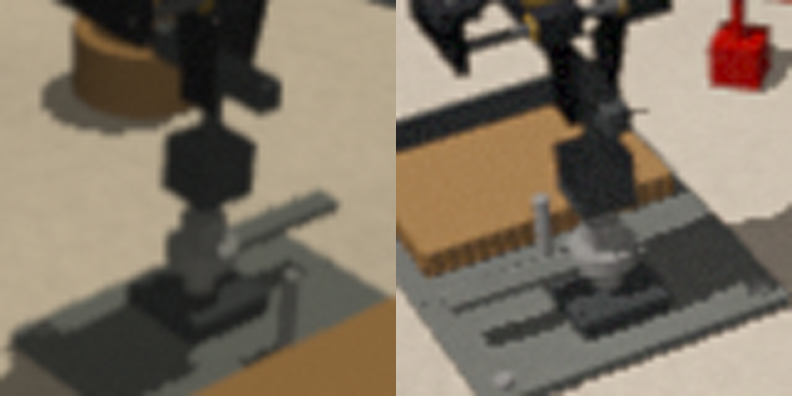

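Hub centre is at crop x≈209 (scene) and ≈595 (side), the collar at about 204 and 604. I'll compare that with what my estimates predict.

Run:
```python
from h import *
d=np.array([.5538,.1378])
for n,off in(("scene",0),("side",396)):
    c=env.calibration(n);q0=proj(c,[*d,.085])[0].astype(int)
    q=proj(c,[[*d,.107],[*d,.052],[*d,.073],[d[0]+.01,d[1],.107],[d[0],d[1]+.01,.107]])
    print(n,np.round((q-q0+40.5)*4.95+[off,0],1).tolist())
```

```text
scene [[207.0, 167.8], [201.5, 251.6], [203.6, 220.1], [222.4, 173.3], [216.5, 160.6]]
side [[596.7, 172.9], [603.1, 248.3], [600.7, 219.9], [585.5, 166.2], [583.7, 180.0]]
```

The views agree to about 1 mm. I'll lower onto the taper.

Call:
{"fn": "send_rows", "kwargs": {"series": [{"travel":[0,0,0.4],"dr":[0,0,0],"claw":1},{"travel":[0,0,0.8],"dr":[0,0,0],"claw":1},{"travel":[0,0,1.1],"dr":[0,0,0],"claw":1},{"travel":[0,0,1.3],"dr":[0,0,0],"claw":1},{"travel":[0,0,1.3],"dr":[0,0,0],"claw":1},{"travel":[0,0,1.3],"dr":[0,0,0],"claw":1}]}}

```text
time_s: 8.35
tool_pos: [0.5545, 0.1377, 0.1361]
tool_rot: [-180.0, -0.0, 163.2]
force: [0.5, -0.4, -2.3]
grip_width: 0.0152
```

Call:
{"fn": "send_rows", "kwargs": {"series": [{"travel":[0,0,0.15],"dr":[0,0,0],"claw":1},{"travel":[0,0,0.3],"dr":[0,0,0],"claw":1},{"travel":[0,0,0.3],"dr":[0,0,0],"claw":1},{"travel":[0,0,0.3],"dr":[0,0,0],"claw":1}]}}

```text
time_s: 8.68
tool_pos: [0.5546, 0.1377, 0.1333]
tool_rot: [-180.0, -0.0, 163.2]
force: [0.0, 0.5, -2.3]
grip_width: 0.0153
```

Call:
{"fn": "send_rows", "kwargs": {"series": [{"travel":[0,0,0.2],"dr":[0,0,0],"claw":1},{"travel":[0,0,0.4],"dr":[0,0,0],"claw":1},{"travel":[0,0,0.5],"dr":[0,0,0],"claw":1},{"travel":[0,0,0.5],"dr":[0,0,0],"claw":1},{"travel":[0,0,0.5],"dr":[0,0,0],"claw":1}]}}

```text
time_s: 9.1
tool_pos: [0.5545, 0.1377, 0.1282]
tool_rot: [-180.0, -0.0, 163.1]
force: [0.2, -0.4, -2.8]
grip_width: 0.0156
```

Call:
{"fn": "send_rows", "kwargs": {"series": [{"travel":[0,0,0.1],"dr":[0,0,0],"claw":1},{"travel":[0,0,0.2],"dr":[0,0,0],"claw":1},{"travel":[0,0,0.2],"dr":[0,0,0],"claw":1},{"travel":[0,0,0.2],"dr":[0,0,0],"claw":1}]}}

```text
time_s: 9.43
tool_pos: [0.5549, 0.1378, 0.1269]
tool_rot: [180.0, 0.0, 163.2]
force: [-1.5, -0.4, 1.8]
grip_width: 0.015
```

Call:
{"fn": "send_rows", "kwargs": {"series": [{"travel":[0,0,0.1],"dr":[0,0,0],"claw":1},{"travel":[0,0,0.2],"dr":[0,0,0],"claw":1},{"travel":[0,0,0.2],"dr":[0,0,0],"claw":1},{"travel":[0,0,0.2],"dr":[0,0,0],"claw":1}]}}

```text
time_s: 9.77
tool_pos: [0.5549, 0.1378, 0.1247]
tool_rot: [180.0, 0.0, 163.1]
force: [-1.3, 0.6, 3.5]
grip_width: 0.0159
```

Call:
{"fn": "send_rows", "kwargs": {"series": [{"travel":[0,0,0.1],"dr":[0,0,0],"claw":1},{"travel":[0,0,0.2],"dr":[0,0,0],"claw":1},{"travel":[0,0,0.2],"dr":[0,0,0],"claw":1},{"travel":[0,0,0.2],"dr":[0,0,0],"claw":1}]}}

```text
time_s: 10.1
tool_pos: [0.555, 0.1378, 0.1228]
tool_rot: [180.0, 0.0, 163.1]
force: [-1.0, 0.6, 5.2]
grip_width: 0.0154
```

Call:
{"fn": "send_rows", "kwargs": {"series": [{"travel":[0,0,0.1],"dr":[0,0,0],"claw":1},{"travel":[0,0,0.2],"dr":[0,0,0],"claw":1},{"travel":[0,0,0.2],"dr":[0,0,0],"claw":1},{"travel":[0,0,0.2],"dr":[0,0,0],"claw":1}]}}

```text
time_s: 10.43
tool_pos: [0.5552, 0.1378, 0.121]
tool_rot: [180.0, 0.1, 163.1]
force: [-0.9, -0.5, 6.6]
grip_width: 0.0157
```

Call:
{"fn": "send_rows", "kwargs": {"series": [{"travel":[0,0,0.1],"dr":[0,0,0],"claw":1},{"travel":[0,0,0.2],"dr":[0,0,0],"claw":1},{"travel":[0,0,0.2],"dr":[0,0,0],"claw":1},{"travel":[0,0,0.2],"dr":[0,0,0],"claw":1}]}}

```text
time_s: 10.77
tool_pos: [0.5553, 0.1378, 0.1192]
tool_rot: [180.0, 0.1, 163.1]
force: [-1.1, -0.5, 7.5]
grip_width: 0.0156
```

Call:
{"fn": "send_rows", "kwargs": {"series": [{"travel":[0,0,0.1],"dr":[0,0,0],"claw":1},{"travel":[0,0,0.2],"dr":[0,0,0],"claw":1},{"travel":[0,0,0.2],"dr":[0,0,0],"claw":1},{"travel":[0,0,0.2],"dr":[0,0,0],"claw":1}]}}

```text
time_s: 11.1
tool_pos: [0.5554, 0.1378, 0.1174]
tool_rot: [180.0, 0.1, 163.1]
force: [-1.9, -0.5, 8.8]
grip_width: 0.0154
```

Call:
{"fn": "send_rows", "kwargs": {"series": [{"travel":[0,0,0.1],"dr":[0,0,0],"claw":1},{"travel":[0,0,0.2],"dr":[0,0,0],"claw":1},{"travel":[0,0,0.2],"dr":[0,0,0],"claw":1},{"travel":[0,0,0.2],"dr":[0,0,0],"claw":1}]}}

```text
time_s: 11.43
tool_pos: [0.5555, 0.1378, 0.1156]
tool_rot: [180.0, 0.1, 163.1]
force: [-2.3, -0.2, 7.9]
grip_width: 0.0154
```

Call:
{"fn": "send_rows", "kwargs": {"series": [{"travel":[0,0,0.1],"dr":[0,0,0],"claw":1},{"travel":[0,0,0.1],"dr":[0,0,0],"claw":1},{"travel":[0,0,0.1],"dr":[0,0,0],"claw":1},{"travel":[0,0,0.1],"dr":[0,0,0],"claw":1}]}}

```text
time_s: 11.77
tool_pos: [0.5552, 0.1375, 0.1137]
tool_rot: [180.0, 0.1, 163.1]
force: [-1.5, -1.0, 4.1]
grip_width: 0.0158
```

Call:
{"fn": "send_rows", "kwargs": {"series": [{"travel":[0,0,0.1],"dr":[0,0,0],"claw":1},{"travel":[0,0,0.1],"dr":[0,0,0],"claw":1},{"travel":[0,0,0.1],"dr":[0,0,0],"claw":1},{"travel":[0,0,0.1],"dr":[0,0,0],"claw":1}]}}

```text
time_s: 12.1
tool_pos: [0.5552, 0.1375, 0.1127]
tool_rot: [180.0, 0.1, 163.1]
force: [-0.8, -1.1, 4.6]
grip_width: 0.0152
```

The force dropped from 8.8 to 4.1 N, so the balls have clicked in. I'll press a little further to check it is seated; the force should rise about 1 N/mm.

Call:
{"fn": "send_rows", "kwargs": {"series": [{"travel":[0,0,0.1],"dr":[0,0,0],"claw":1},{"travel":[0,0,0.2],"dr":[0,0,0],"claw":1},{"travel":[0,0,0.2],"dr":[0,0,0],"claw":1},{"travel":[0,0,0.2],"dr":[0,0,0],"claw":1},{"travel":[0,0,0.2],"dr":[0,0,0],"claw":1}]}}

```text
time_s: 12.52
tool_pos: [0.5553, 0.1375, 0.1111]
tool_rot: [180.0, 0.1, 163.1]
force: [-1.0, -1.3, 7.8]
grip_width: 0.0153
```

Call:
{"fn": "send_rows", "kwargs": {"series": [{"travel":[0,0,0.1],"dr":[0,0,0],"claw":1},{"travel":[0,0,0.2],"dr":[0,0,0],"claw":1},{"travel":[0,0,0.2],"dr":[0,0,0],"claw":1},{"travel":[0,0,0.2],"dr":[0,0,0],"claw":1},{"travel":[0,0,0.2],"dr":[0,0,0],"claw":1}]}}

```text
time_s: 12.93
tool_pos: [0.5554, 0.1376, 0.1093]
tool_rot: [-180.0, 0.1, 163.1]
force: [-2.0, -1.1, 9.1]
grip_width: 0.0156
```

```bash
python3 -c "
from h import *
a=[]
for n in('scene','side'):
    im=env.read_camera(n);c=env.calibration(n);q=proj(c,[.5538,.1378,.085])[0].astype(int)
    a.append(cv2.resize(im[q[1]-40:q[1]+40,q[0]-40:q[0]+40],(396,396),interpolation=2))
cv2.imwrite('pics/s5.png',np.hstack(a));o=env.get_obs();print(o['force'],o['wrist_torque'],o['qpos'])"
```

```text
[-2.51953106 -1.99509548  8.95081155] [-0.17678281  0.28658159 -0.05075573] [ 23.18733914  19.77763058 -46.97246987 101.07808671  15.78237895
  65.90015398  44.51773915]
```

View pics/s5.png

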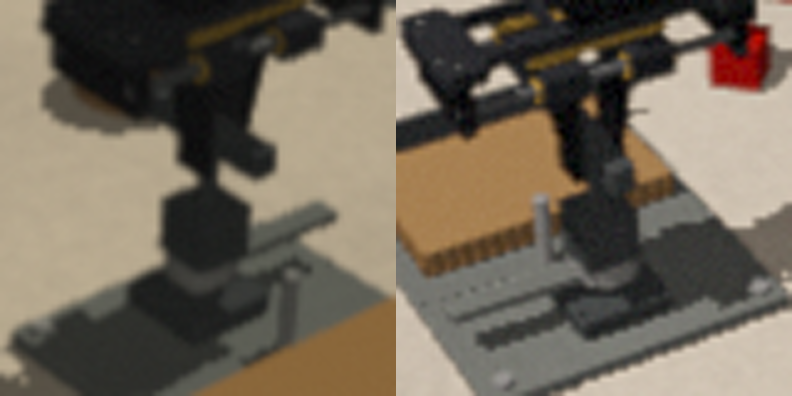

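Hub on the collar; the force slope and sink agree with a seated key (about 8 mm sink, 12 N). I'll ease up to about 3 mm sink, then turn clockwise (+z of the tool).

Call:
{"fn": "send_rows", "kwargs": {"series": [{"travel":[0,0,-0.1],"dr":[0,0,0],"claw":1},{"travel":[0,0,-0.3],"dr":[0,0,0],"claw":1},{"travel":[0,0,-0.5],"dr":[0,0,0],"claw":1},{"travel":[0,0,-0.5],"dr":[0,0,0],"claw":1},{"travel":[0,0,-0.5],"dr":[0,0,0],"claw":1}]}}

```text
time_s: 13.45
tool_pos: [0.5552, 0.1375, 0.1137]
tool_rot: [180.0, 0.1, 163.1]
force: [-0.8, -0.3, 5.4]
grip_width: 0.0151
```

Call:
{"fn": "send_rows", "kwargs": {"series": [{"travel":[0,0,0],"dr":[0,0,2.5],"claw":1},{"travel":[0,-0.01,0],"dr":[0,0,5],"claw":1},{"travel":[0,-0.02,0],"dr":[0,0,7.5],"claw":1},{"travel":[0,-0.02,0],"dr":[0,0,10],"claw":1},{"travel":[0,-0.03,0],"dr":[0,0,12.5],"claw":1},{"travel":[0,-0.03,0],"dr":[0,0,15],"claw":1},{"travel":[0,-0.03,0],"dr":[0,0,15],"claw":1},{"travel":[0,-0.03,0],"dr":[0,0,15],"claw":1}]}}

```text
time_s: 14.12
tool_pos: [0.5545, 0.1368, 0.1133]
tool_rot: [-179.9, 0.0, 148.1]
force: [-2.2, -1.8, 4.3]
grip_width: 0.0153
```

```bash
python3 -c "
from h import *
o=env.get_obs();print(o['force'],o['wrist_torque'],o['tool_pos'])"
```

```text
[-2.16626059 -1.84632136  4.28061031] [-0.31473385  0.17570112 -0.02431286] [0.55447202 0.13680622 0.11330084]
```

Call:
{"fn": "send_rows", "kwargs": {"series": [{"travel":[0,-0.01,0],"dr":[0,0,3],"claw":1},{"travel":[0,-0.01,0],"dr":[0,0,6],"claw":1},{"travel":[0,-0.02,0],"dr":[0,0,9],"claw":1},{"travel":[0,-0.02,0],"dr":[0,0,12],"claw":1},{"travel":[0.01,-0.03,0],"dr":[0,0,15],"claw":1},{"travel":[0.01,-0.04,0],"dr":[0,0,18],"claw":1},{"travel":[0.01,-0.04,0],"dr":[0,0,21],"claw":1},{"travel":[0.02,-0.05,0],"dr":[0,0,24],"claw":1},{"travel":[0.02,-0.05,0],"dr":[0,0,27],"claw":1},{"travel":[0.02,-0.05,0],"dr":[0,0,30],"claw":1},{"travel":[0.02,-0.05,0],"dr":[0,0,30],"claw":1},{"travel":[0.02,-0.05,0],"dr":[0,0,30],"claw":1}]}}

```text
time_s: 15.12
tool_pos: [0.554, 0.1362, 0.1133]
tool_rot: [-179.9, 0.1, 118.1]
force: [-1.9, -2.1, 4.4]
grip_width: 0.0156
```

```bash
python3 -c "
from h import *
o=env.get_obs();print(o['force'],o['wrist_torque'],o['tool_pos'],o['tool_rot'])
im=env.read_camera('scene')
q=proj(env.calibration('scene'),[.5538,.1378,.085])[0].astype(int)
cv2.imwrite('pics/s6.png',cv2.resize(im[q[1]-40:q[1]+40,q[0]-45:q[0]+45],None,fx=5,fy=5,interpolation=2))"
```

```text
[-1.85732617 -2.12235973  4.38477095] [-0.3980995   0.18864767 -0.02667364] [0.55399159 0.13624451 0.11326251] [-1.79932334e+02  5.78304778e-02  1.18118149e+02]
```

View pics/s6.png

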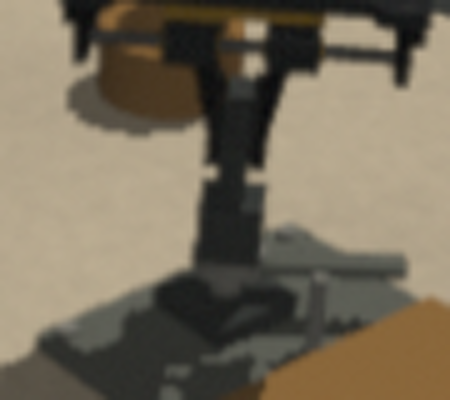

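The clamp arm follows the key and now points right, towards the post. I'll go on to the stop in smaller steps.

Call:
{"fn": "send_rows", "kwargs": {"series": [{"travel":[0,-0.01,0],"dr":[0,0,3],"claw":1},{"travel":[0,-0.01,0],"dr":[0,0,6],"claw":1},{"travel":[0,-0.02,0],"dr":[0,0,9],"claw":1},{"travel":[0,-0.02,0],"dr":[0,0,12],"claw":1},{"travel":[0,-0.03,0],"dr":[0,0,14],"claw":1},{"travel":[0,-0.03,0],"dr":[0,0,14],"claw":1},{"travel":[0,-0.03,0],"dr":[0,0,14],"claw":1}]}}

```text
time_s: 15.75
tool_pos: [0.5536, 0.136, 0.1132]
tool_rot: [-179.9, 0.1, 104.1]
force: [-2.4, -2.4, 5.7]
grip_width: 0.0154
```

```bash
python3 -c "
from h import *
o=env.get_obs();print(o['force'],o['wrist_torque'],o['tool_rot'])"
```

```text
[-2.42340438 -2.40995301  5.70692017] [-0.50349536  0.25670686 -0.01746072] [-1.79933723e+02  7.98082347e-02  1.04123500e+02]
```

Call:
{"fn": "send_rows", "kwargs": {"series": [{"travel":[0,0,0],"dr":[0,0,1],"claw":1},{"travel":[0,0,0],"dr":[0,0,2],"claw":1},{"travel":[0,0,0],"dr":[0,0,2],"claw":1},{"travel":[0,0,0],"dr":[0,0,2],"claw":1}]}}

```text
time_s: 16.08
tool_pos: [0.5536, 0.136, 0.1132]
tool_rot: [-179.9, 0.1, 102.1]
force: [-1.8, -1.9, 4.9]
grip_width: 0.0154
```

```bash
python3 -c "
from h import *
o=env.get_obs();print(o['force'],o['wrist_torque'],o['tool_rot'])"
```

```text
[-1.80754077 -1.85059184  4.89552499] [-0.48772646  0.24723572  0.0713872 ] [-1.79934249e+02  8.11067913e-02  1.02134766e+02]
```

Call:
{"fn": "send_rows", "kwargs": {"series": [{"travel":[0,0,0],"dr":[0,0,1],"claw":1},{"travel":[0,0,0],"dr":[0,0,1.5],"claw":1},{"travel":[0,0,0],"dr":[0,0,1.5],"claw":1},{"travel":[0,0,0],"dr":[0,0,1.5],"claw":1}]}}

```text
time_s: 16.42
tool_pos: [0.5536, 0.136, 0.1132]
tool_rot: [-179.9, 0.1, 100.6]
force: [-2.3, -1.5, 4.9]
grip_width: 0.0151
```

```bash
python3 -c "
from h import *
o=env.get_obs();print(o['force'],o['wrist_torque'],o['tool_rot'])"
```

```text
[-2.28801287 -1.497393    4.8806773 ] [-0.47209636  0.26119312  0.07043463] [-1.79929543e+02  8.32476403e-02  1.00642456e+02]
```

Call:
{"fn": "send_rows", "kwargs": {"series": [{"travel":[0,0,0],"dr":[0,0,1],"claw":1},{"travel":[0,0,0],"dr":[0,0,1.5],"claw":1},{"travel":[0,0,0],"dr":[0,0,1.5],"claw":1},{"travel":[0,0,0],"dr":[0,0,1.5],"claw":1}]}}

```text
time_s: 16.75
tool_pos: [0.5535, 0.136, 0.1132]
tool_rot: [-179.9, 0.1, 99.1]
force: [-2.6, -1.8, 5.6]
grip_width: 0.0154
```

```bash
python3 -c "
from h import *
o=env.get_obs();print(o['force'],o['wrist_torque'],o['tool_rot'])"
```

```text
[-2.57248908 -1.82022418  5.60842989] [-0.4620983   0.28905271  0.10018686] [-1.79929645e+02  8.56610807e-02  9.91391472e+01]
```

Call:
{"fn": "send_rows", "kwargs": {"series": [{"travel":[0,0,0],"dr":[0,0,1],"claw":1},{"travel":[0,0,0],"dr":[0,0,1.5],"claw":1},{"travel":[0,0,0],"dr":[0,0,1.5],"claw":1},{"travel":[0,0,0],"dr":[0,0,1.5],"claw":1}]}}

```text
time_s: 17.08
tool_pos: [0.5535, 0.136, 0.1132]
tool_rot: [-179.9, 0.1, 97.6]
force: [-2.6, -2.4, 5.0]
grip_width: 0.0152
```

```bash
python3 -c "
from h import *
o=env.get_obs();print(o['force'],o['wrist_torque'],o['tool_rot'])"
```

```text
[-2.61823217 -2.38591765  5.01031294] [-0.51906196  0.28404253  0.08077866] [-1.79928656e+02  9.01730816e-02  9.76442775e+01]
```

Call:
{"fn": "send_rows", "kwargs": {"series": [{"travel":[0,0,0],"dr":[0,0,1],"claw":1},{"travel":[0,0,0],"dr":[0,0,1.5],"claw":1},{"travel":[0,0,0],"dr":[0,0,1.5],"claw":1},{"travel":[0,0,0],"dr":[0,0,1.5],"claw":1}]}}

```text
time_s: 17.42
tool_pos: [0.5535, 0.136, 0.1132]
tool_rot: [-179.9, 0.1, 96.1]
force: [-1.9, -2.6, 5.5]
grip_width: 0.0155
```

```bash
python3 -c "
from h import *
o=env.get_obs();print(o['force'],o['wrist_torque'],o['tool_rot'])"
```

```text
[-1.87757515 -2.58633475  5.47753966] [-0.55025954  0.2644221   0.12580534] [-1.79927967e+02  9.14311131e-02  9.61410791e+01]
```

```bash
python3 -c "
from h import *
c=env.calibration('wrist');im=env.read_camera('wrist');cv2.imwrite('pics/w7.png',im)
s=env.read_camera('scene');q=proj(env.calibration('scene'),[.5838,.1378,.05])[0].astype(int)
b=cv2.resize(s[q[1]-30:q[1]+30,q[0]-30:q[0]+30],(384,384),interpolation=2)
m=[.5538,.1378];Rz=R.from_euler('z',-15.5,degrees=True)
print(proj(c,Rz.apply([[.058,.014,.06],[.058,.014,.05]])+[*m,0]))
for z in(.054,):
  for a in(0,.95,1.0,1.05,1.1): print(a,proj(c,R.from_euler('z',-15.5-np.degrees(a),degrees=True).apply([[-.009,.1,z],[.009,.1,z]])+[*m,-.004]).round(1).tolist())
cv2.imwrite('pics/w7b.png',np.hstack([im[:,:416],b]))"
```

```text
[[329.60801678 211.12952813]
 [326.64285261 207.05231605]]
0 [[293.7, 72.1], [315.9, 81.7]]
0.95 [[374.6, 157.7], [377.7, 179.1]]
1.0 [[375.9, 163.7], [377.8, 185.1]]
1.05 [[376.8, 169.6], [377.6, 191.0]]
1.1 [[377.4, 175.6], [377.1, 196.9]]
```

View pics/w7b.png

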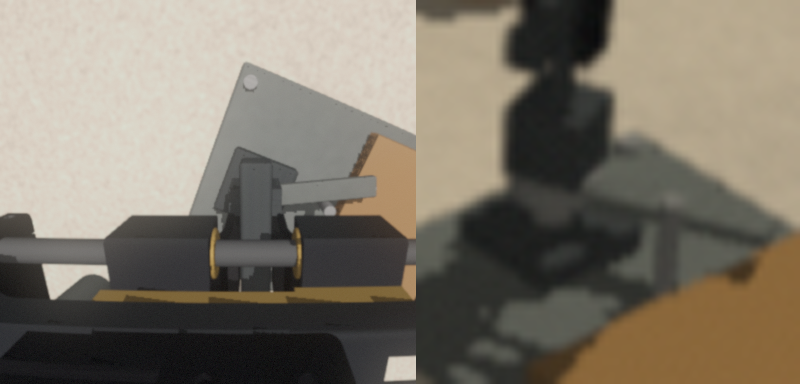

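The arm tip, at (376,177)–(376,198), matches the prediction for 1.1 rad (175.6/196.9), with its edge at the post (329,210). I'll turn a bit more to confirm the stop by torque.

Call:
{"fn": "send_rows", "kwargs": {"series": [{"travel":[0,0,0],"dr":[0,0,1],"claw":1},{"travel":[0,0,0],"dr":[0,0,2],"claw":1},{"travel":[0,0,0],"dr":[0,0,2],"claw":1},{"travel":[0,0,0],"dr":[0,0,2],"claw":1}]}}

```text
time_s: 17.85
tool_pos: [0.5535, 0.136, 0.1132]
tool_rot: [-179.9, 0.1, 94.2]
force: [-1.2, -2.8, 5.3]
grip_width: 0.0153
```

```bash
cat > t.py <<'E'
from h import *
o=env.get_obs();print(o['force'],o['wrist_torque'],o['tool_rot'])
c=env.calibration('wrist');im=env.read_camera('wrist');g=im[:,:,2].astype(int)
# arm tip edges along image column under tip
Rm=lambda a:R.from_euler('z',-15.5-np.degrees(a),degrees=True)
best=[]
for a in np.arange(.95,1.2,.01):
    e=[]
    for s in(-1,1):
        P=lambda off:proj(c,Rm(a).apply([[s*(.009+off),r,.054] for r in np.linspace(.055,.095,20)])+[.5538,.1378,-.004])
        v=lambda q:cv2.remap(im.astype(np.float32).mean(2),q[:,0].astype(np.float32),q[:,1].astype(np.float32),1).mean()
        e.append(abs(v(P(-.0025))-v(P(.0025))))
    best.append((round(sum(e),1),round(a,2)))
print(sorted(best)[-4:])
E
python3 t.py
```

```text
[-1.20925673 -2.79237982  5.33771999] [-0.54162596  0.38617199  0.50088959] [-1.79932156e+02  1.17235774e-01  9.42157109e+01]
[(np.float32(40.2), np.float64(1.14)), (np.float32(40.3), np.float64(1.13)), (np.float32(41.9), np.float64(1.07)), (np.float32(42.4), np.float64(1.06))]
```

Torque jumped to 0.50 N m, so the arm is at its stop. I'll relax the twist within the play, ease up to the free spindle height, and release.

Call:
{"fn": "send_rows", "kwargs": {"series": [{"travel":[0,0,0],"dr":[0,0,-1],"claw":1},{"travel":[0,0,-0.1],"dr":[0,0,-1.5],"claw":1},{"travel":[0,0,-0.2],"dr":[0,0,-1.5],"claw":1},{"travel":[0,0,-0.3],"dr":[0,0,-1.5],"claw":1},{"travel":[0,0,-0.3],"dr":[0,0,-1.5],"claw":1},{"travel":[0,0,-0.3],"dr":[0,0,-1.5],"claw":1}]}}

```text
time_s: 18.4
tool_pos: [0.5535, 0.1361, 0.116]
tool_rot: [-179.9, 0.1, 95.6]
force: [-1.4, -3.0, 3.5]
grip_width: 0.0152
```

Call:
{"fn": "send_rows", "kwargs": {"series": [{"travel":[0,0,0],"dr":[0,0,0],"claw":1.8},{"travel":[0,0,0],"dr":[0,0,0],"claw":2.5},{"travel":[0,0,0],"dr":[0,0,0],"claw":4},{"travel":[0,0,0],"dr":[0,0,0],"claw":6},{"travel":[0,0,0],"dr":[0,0,0],"claw":6},{"travel":[0,0,0],"dr":[0,0,0],"claw":6},{"travel":[0,0,0],"dr":[0,0,0],"claw":6},{"travel":[0,0,0],"dr":[0,0,0],"claw":6},{"travel":[0,0,0],"dr":[0,0,0],"claw":6}]}}

```text
time_s: 19.15
tool_pos: [0.5539, 0.137, 0.1164]
tool_rot: [180.0, -0.0, 95.7]
force: [0.2, 0.4, -0.2]
grip_width: 0.058
```

Call:
{"fn": "send_rows", "kwargs": {"series": [{"travel":[0,0,-2],"dr":[0,0,0],"claw":6},{"travel":[0,0,-5],"dr":[0,0,0],"claw":6},{"travel":[0,0,-8],"dr":[0,0,0],"claw":6},{"travel":[-1,0,-11],"dr":[0,0,0],"claw":6},{"travel":[-4,0,-13],"dr":[0,0,0],"claw":6},{"travel":[-7,0,-13],"dr":[0,0,0],"claw":6},{"travel":[-7,0,-13],"dr":[0,0,0],"claw":6},{"travel":[-7,0,-13],"dr":[0,0,0],"claw":6},{"travel":[-7,0,-13],"dr":[0,0,0],"claw":6},{"travel":[-7,0,-13],"dr":[0,0,0],"claw":6}]}}

```text
time_s: 19.98
tool_pos: [0.5603, 0.0687, 0.246]
tool_rot: [-180.0, -0.0, 95.8]
force: [-0.3, -0.1, 0.4]
grip_width: 0.0597
```

```bash
python3 t.py; python3 -c "
from h import *
c=env.calibration('wrist');im=env.read_camera('wrist')
s=env.read_camera('scene');q=proj(env.calibration('scene'),[.5738,.1378,.08])[0].astype(int)
b=cv2.resize(s[q[1]-35:q[1]+35,q[0]-35:q[0]+35],(384,384),interpolation=2)
m=[.5538,.1378]
for a in(0.9,1.0,1.05,1.1): print(a,proj(c,R.from_euler('z',-15.5-np.degrees(a),degrees=True).apply([[-.009,.1,.054],[.009,.1,.054]])+[*m,0]).round(1).tolist())
print('post',proj(c,R.from_euler('z',-15.5,degrees=True).apply([[.058,.014,.06]])+[*m,0]))
S=env.calibration('scene')
print('collar vs sc',[((proj(S,[*m,z])[0]-q+35.5)*384/70).round(1).tolist() for z in(.058,.092,.145)])
cv2.imwrite('pics/f.png',np.hstack([im[:,96:],b]))"
```

```text
[-0.3112728  -0.09455092  0.40739084] [ 0.0236849  -0.10179575  0.01502811] [-1.79960592e+02 -4.01879124e-02  9.57527319e+01]
[(np.float32(23.8), np.float64(1.09)), (np.float32(24.3), np.float64(1.06)), (np.float32(25.2), np.float64(1.08)), (np.float32(26.5), np.float64(1.07))]
0.9 [[334.8, 78.8], [338.4, 94.1]]
1.0 [[337.1, 87.3], [339.2, 102.8]]
1.05 [[338.0, 91.6], [339.3, 107.1]]
1.1 [[338.6, 95.9], [339.1, 111.4]]
post [[305.33690921 118.9656987 ]]
collar vs sc [[163.6, 219.5], [167.4, 162.4], [173.4, 69.8]]
```

View pics/f.png

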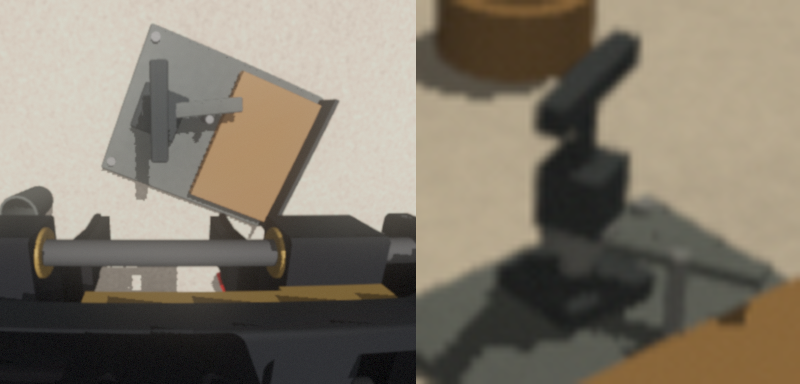

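Final picture: the key stands upright on the collar, with the hub's top face at about y 160 against 162 predicted for home. The arm tip is at wrist (338,97–111) against (338.6,95.9–111.4) predicted for 1.1 rad, beside the post. I'll hand it in.

```bash
python3 -c "
from cell import env
print(env.sign_off())"
```

```text
the job is handed in; nothing more can be done
None
```

The dark T-key is on the square drive, fully home, and the clamp arm is against its stop post. I handed the job in at about 20 s of the 70 s allowed. I used 11 pictures, one over the budget of 10.

- **Fitting the key:** I gripped it by its crossbar and lowered it onto the drive. The balls pushed back with a reading up to 8.8 N (about 12 N net of the key's weight), then snapped in with a drop to 4.1 N. Pressing on, the force rose steadily, as it should with the key seated. The spindle sank about 8 mm at most, against the 14 mm limit.
- **Turning the spindle:** I turned the key clockwise until the wrist torque jumped from 0.13 to 0.50 N m at the stop. Then I relaxed the twist within the key's play, eased the spindle up, let go and backed away.
- **Last checks:** In the final picture the key stands upright on the collar, at the height expected for fully home. The arm tip matches the 1.1 rad prediction to about a pixel. An automatic edge fit gave a slightly lower angle, 1.07 rad with near-equal scores from 1.06 to 1.09. I trusted the torque stop and the picture over it.
- **Limits and bystanders:** The wrist force read near zero after release. I never moved near the cup, tape roll, staple box or the look-alikes, but I took no separate picture to confirm they had not shifted.

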